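# Release the sampler's vial tray with its twin keys

## Robot

A 6-joint arm with a two-finger parallel gripper is mounted at the origin on the work surface. World frame = base frame: x ahead of the robot, y to its left, z up, the work surface at z = 0. Lengths are in mm, angles in degrees, forces in N, time in s.
With the tool pointing down it reaches from about 300 to 850 mm from the base axis. Payload 4.2 kg.
Tool frame: the origin (TCP) lies between the finger pads; the fingertips stand 8 mm ahead of it and the grasp point (between the pads) lies 11 mm behind it; x points along the fingers, y is the direction in which the jaws open and shut, and the axes are right-handed (so a half turn about x gives the same grasp; the last joint's range is limited). The gripper opens to 91 mm and grips with 3 to 60 N. Pads are 32 mm wide; open, the fingers measure 118 mm over their backs; the gripper's body (76 mm by 178 mm) begins 60 mm behind the grasp point.
Start: joints at [73.109, 18.312, 89.639, -0, 72.044, -1.146], TCP at [156.03, 553.441, 221.976] pointing down, gripper open.
Joint ranges: [-177.97, 177.97], [-48.28, 115.42], [12.27, 149.76], [-77.06, 257.06], [2.81, 150.46], [-146.56, 146.56]. Speed limits (degrees/s): [147.25, 147.25, 180, 180, 180, 180].

## Interface

Orientations are given as [roll, pitch, yaw] about the fixed x, y, z axes, in that order (R = Rz(yaw) Ry(pitch) Rx(roll)).
In Python, from workcell import env gives the robot as it stands.
- The arm moves only by the tool arm_command, never from a script. Its arguments are lists of equal length, an entry for each row: "slide": the shift along the tool's x, y, z in cm, a list of three; "turn": the turn, a rotation vector about the tool's x, y, z in rad, a list of three; "grip": the closure in counts, from 0 (fully open) to 255 (shut). A call has 1 to 20 rows; each row is the pose to reach, as a shift and turn from the pose commanded when the call began, along the tool's axes at that moment; what a row does not reach only later rows make up. A row lasts 1/12 s, in which the tool goes at most 41.7 mm and 7.16 degrees, less where a joint would pass 70% of its speed; a pose out of reach is approached as far as the arm can. A call with a gripper value outside its range is refused whole. The fingers move at their own pace and stop on an object; "newtons" is the grip in N (left out, the last holds). Time passes only in rows, so rows that repeat a pose let the fingers close. It gives the time, the measured TCP pose, the force and the opening at its end, in the units of the state.
- env.state(): the state, without advancing time (a new reading comes with each control period).
- env.grab_frame(name): name is "scene" or "top" or "wrist"; returns (picture, depth): 420x560x3 uint8, red, green, blue; 420x560 float32, mm along the optical axis (not along the pixel's ray), 0 where there is no reading.
- env.calibration(name): a dict with "K" (3x3 intrinsics, pixels), "k1" (the pictures are not rectified: a ray, as slopes to the right and down, at radius r is drawn at 1 + k1 r^2 times it, then the intrinsics apply), "camera_from_world" (4x4, takes a point from world to camera coordinates); the wrist camera has in their place "T_tool_cam" (4x4, takes a point from camera to tool coordinates, whose origin is the TCP and whose axes are the tool frame's). Camera axes: x right, y up, looking along -z (the intrinsics and any distortion apply to the point x, -y, -z); pixel columns grow to the right and rows downward; lengths in mm; the calibration is good to about 2 mm. A picture is of the moment at which its call begins: read the wrist's pose just before it. calibration takes no time and is no camera call.
- env.job_done(): hands the job in, once; it reports no verdict.
Trained networks look in the newest picture that a camera, given by its name, has taken for a name from the list of things; names that differ only in an ending like _2 or _b are one class to them, and where a whole thing is asked for, a point or a joint stands for the part that bears it (a point fixed in the world has none). Each returns a list of dicts, best first, with "p" (0 to 1); they miss things now and then, are a little off and sometimes report something else, mostly with a low value. They report only what shows in the picture. A call takes as long as a camera call. They do not tell look-alikes from the thing itself.
- env.search_frame(camera, label): "point" ([x, y, z] in mm, in world coordinates, good to about 4 mm: the middle of the surface that is visible of it).
The state is a dict: "time_s": time; "qpos": joint angles; "qvel": joint speeds; "effort": joint torques, N m; "ee_pos": TCP position; "ee_rot": TCP orientation; "force": force on the tool from outside, world axes, zero at the start; "torque": the same for the moment, N m; "gripper_width": finger opening in mm.
Only numpy, scipy, OpenCV 4.12 (cv2) and the standard library are available. Lean on these libraries where they do the work, as an engineer would, in place of code of your own. Each camera call takes 0.05 s, during which the arm holds its last target.

## Task

Open the vial tray of the low sampler module. First slide the yellow-lidded tip box along the bench, out of the tray's way, pushing it with the fingers and never lifting or tipping it; then press the two orange release keys down together, one fingertip on each, and hold both until the tray has run fully out by its spring without meeting the box, then let go and back off. Pick nothing up, and leave all the other things where they stand.

Things in the scene. Friction and masses are not known exactly. Their poses are not given: they have to be found in the camera images.
- sampler: low white module fixed to the bench, 260 (x) x 300 (y) mm, 105 mm high to its flat deck. Origin: centre of its underside; own -x points out of the front, roughly to the robot, +y left. Front face 130 mm from the origin; the tray's blue front panel, 180 mm wide, 25 to 91 mm above the bench, stands 6 mm proud of it when shut and travels 80 mm straight out along -x
- key_left_top (a point): centre of the top face of the left (+y) orange round key: 22 mm diameter, standing 11 mm above the deck (116 mm above the bench), pressed straight down. The keys lie 92 mm ahead (-x) of the module's origin and 26 mm left and right of its centre line: 52 mm apart centre to centre
- key_right_top (a point): centre of the top face of the right (-y) orange key, the same
- key_left (a joint): travel of the left key, m: 0 up, 0.006 fully down (stop). Spring: about 1.2 N to start, 4 N at the stop. Its catch is free from about 0.0035 on; it springs up when let go
- key_right (a joint): the same for the right key. Each key frees one of the tray's two catches; the tray moves only while both are down
- tray (a joint): how far the tray is out, m: 0 shut, 0.080 fully out (stop). Its spring pushes it out slowly, about 2 s for the whole way, while both keys are down. If a key is let go early the next tooth (every 25 mm) catches the tray part-way; pressing both again lets it go on
- tray_front (a point): middle of the upper front edge of the tray's front panel, 91 mm above the bench; moves out with the tray
- tip_box: loose closed box of pipette tips, blue base, yellow lid, 86 (own x) x 124 (own y) x 62 mm high, about 0.24 kg. Origin: centre of its underside. It stands some 20 to 35 mm in front of the shut tray, long side roughly along it, in the tray's way; the bench to its left and right is free for 150 mm beyond the tray's edges
- vial_amber: 12 mm, 34 mm tall amber glass vial with blue cap, standing loose on the module's deck to the left of the keys; origin at the centre of its underside; leave alone
- vial_clear: the same size of vial, clear with white cap, standing loose on the deck to the right of the keys; origin at the centre of its underside; leave alone
- vial_rack: red rack 54 x 110 mm with amber vials, 48 mm tall overall, standing loose on the deck well behind the keys; origin at the centre of its underside; leave alone
- reagent_bottle: clear bottle, blue cap, 72 mm diameter, 140 mm tall, on the bench beside the module (left or right); origin at the centre of its underside; leave alone
- flask: stoppered volumetric flask, bulb 68 mm, 150 mm tall, on the bench beside the module (on the side opposite the bottle); origin at the centre of its underside; leave alone
- well_plate: clear plate with green wells, 86 x 128 x 15 mm, on the bench to the left; origin at the centre of its underside; leave alone
- tube_rack: white rack 90 x 200 mm with capped tubes, 103 mm tall overall, on the bench to the right; origin at the centre of its underside; leave alone
Things that resemble listed ones, but are neither listed nor needed, are in the scene too. Leave any pink or turquoise look-alike of the tip_box alone.

How it is judged (in metres and radians):
On the way, in this order (a step that is already met when the one before it is completed fails the run):
1. both release keys are held down together by the fingers (value of joint each of key_left, key_right above 0.0033 m and contact force between the fingers and key_left above 0.5 N and contact force between the fingers and key_right above 0.5 N), for 0.3 s.
2. the tray has run fully out (value of joint tray above 0.075 m), for 0.1 s.
At the end, for the whole second after the job is handed in: the tray is fully out (at least 75 of 80 mm), both keys are up again, the tip box stands upright and still on the bench (tilt under 0.1 rad), not touching the tray, and no other thing has moved over 30 mm or tipped over 0.4 rad (value of joint tray above 0.075 m and value of joint each of key_left, key_right below 0.0012 m and contact force between tip_box and tray below 0.1 N and angle between tip_box's own z axis and vertical below 0.1 rad and height (world z) of tip_box between -0.01 and 0.01 m and linear speed of tip_box below 0.02 m/s and not (distance of vial_amber from where it was at the start of the episode above 0.03 m or angle between vial_amber's own z axis and vertical above 0.4 rad) and not (distance of vial_clear from where it was at the start of the episode above 0.03 m or angle between vial_clear's own z axis and vertical above 0.4 rad) and not (distance of vial_rack from where it was at the start of the episode above 0.03 m or angle between vial_rack's own z axis and vertical above 0.4 rad) and not (distance of reagent_bottle from where it was at the start of the episode above 0.03 m or angle between reagent_bottle's own z axis and vertical above 0.4 rad) and not (distance of flask from where it was at the start of the episode above 0.03 m or angle between flask's own z axis and vertical above 0.4 rad) and not (distance of well_plate from where it was at the start of the episode above 0.03 m or angle between well_plate's own z axis and vertical above 0.4 rad) and not (distance of tube_rack from where it was at the start of the episode above 0.03 m or angle between tube_rack's own z axis and vertical above 0.4 rad)).
It fails at once if the tip box is lifted or tipped (over 12 mm up or 0.3 rad) (height (world z) of tip_box above 0.012 m or angle between tip_box's own z axis and vertical above 0.3 rad).
It fails at once if the opening tray runs into the tip box (contact force between tip_box and tray above 0.3 N and value of joint tray above 0.004 m).
It fails at once if the tray is pulled or pushed by the fingers while it opens, not left to its spring (contact force between the fingers and tray above 2 N and value of joint tray above 0.004 m).
It fails at once if anything else on the bench or deck is picked up, moved over 30 mm or tipped over 0.4 rad ((distance of vial_amber from where it was at the start of the episode above 0.03 m or angle between vial_amber's own z axis and vertical above 0.4 rad) or (distance of vial_clear from where it was at the start of the episode above 0.03 m or angle between vial_clear's own z axis and vertical above 0.4 rad) or (distance of vial_rack from where it was at the start of the episode above 0.03 m or angle between vial_rack's own z axis and vertical above 0.4 rad) or (distance of reagent_bottle from where it was at the start of the episode above 0.03 m or angle between reagent_bottle's own z axis and vertical above 0.4 rad) or (distance of flask from where it was at the start of the episode above 0.03 m or angle between flask's own z axis and vertical above 0.4 rad) or (distance of well_plate from where it was at the start of the episode above 0.03 m or angle between well_plate's own z axis and vertical above 0.4 rad) or (distance of tube_rack from where it was at the start of the episode above 0.03 m or angle between tube_rack's own z axis and vertical above 0.4 rad)).
It also fails if it takes over 51 s, if anything falls off the work surface, if the arm or the gripper's body presses on something with over 40 N, if the wrist force passes 120 N, or if a joint passes its speed limit or range.

## Working session

There is one attempt and no reset: what is moved stays moved. The work goes in short steps, Python scripts to look and compute and a tool call to move; the robot and the scene stay as the last step left them, time stands still between calls to the robot, and variables do not carry over. Pictures are saved under pics/ and viewed, and the job is handed in when it is done.

Besides the shell and the picture viewer there is one more tool, called after "Emit:" in YAML: its name, and indented under it one key for each argument. arm_command: Moves the arm, as the interface text tells. Its arguments: {"type":"object","properties":{"slide":{"type":"array","items":{"type":"array","items":{"type":"number"}}},"turn":{"type":"array","items":{"type":"array","items":{"type":"number"}}},"grip":{"type":"array","items":{"type":"number"}},"newtons":{"type":"number"}},"required":["slide","turn","grip"]}

```bash
mkdir -p pics; ls
python3 - <<'E'
from workcell import env
import cv2,numpy as np
np.set_printoptions(precision=3,suppress=True)
print(env.state())
for c in("scene","top","wrist"):
    p,d=env.grab_frame(c); cv2.imwrite(f"pics/{c}0.png",p[:,:,::-1]); np.save(f"pics/{c}0.npy",d)
    print(c,env.calibration(c))
    for l in ["tip_box","key_left_top","key_right_top","tray_front","sampler","vial_amber","vial_clear","reagent_bottle","flask","well_plate","tube_rack"]:
        print(l,[(np.round(r['point']),round(r['p'],2)) for r in env.search_frame(c,l)])
E
```

```text
pics
{'time_s': 0.0, 'qpos': array([73.11 , 18.352, 89.708, -0.002, 72.043, -1.146]), 'qvel': array([ 0.014, -0.031,  0.072,  0.045, -0.006,  0.109]), 'effort': array([  0.   , -41.247, -23.197,   0.073,   0.046,  -0.   ]), 'ee_pos': array([155.881, 552.942, 221.104]), 'ee_rot': array([ -90.295,   89.896, -106.038]), 'force': array([-0.085, -0.524, -0.196]), 'torque': array([-0.012,  0.026, -0.018]), 'gripper_width': 91.37060384331522}
scene {'K': array([[385.934,   0.   , 280.079],
       [  0.   , 385.934, 205.089],
       [  0.   ,   0.   ,   1.   ]]), 'k1': -0.07807583555531493, 'camera_from_world': array([[   -0.675,     0.738,     0.013,   371.682],
       [   -0.394,    -0.375,     0.839,   141.263],
       [    0.624,     0.561,     0.544, -1403.911],
       [    0.   ,     0.   ,     0.   ,     1.   ]])}
tip_box [(array([ 476., -258.,   50.]), 0.92), (array([356., 143.,  53.]), 0.9), (array([511.,   3.,  65.]), 0.87), (array([380., -60.,  53.]), 0.75)]
key_left_top [(array([626.,  28., 116.]), 0.51)]
key_right_top [(array([ 726., -337.,   40.]), 0.18)]
tray_front []
sampler 
[... 1258 characters left out ...]
ent_bottle [(array([703., 347.,  95.]), 0.7)]
flask [(array([ 710., -340.,   51.]), 0.69)]
well_plate [(array([600., 497.,  12.]), 0.65)]
tube_rack [(array([ 592., -472.,   68.]), 0.91)]
wrist {'K': array([[327.598,   0.   , 278.669],
       [  0.   , 327.598, 209.014],
       [  0.   ,   0.   ,   1.   ]]), 'k1': -0.051273768497014996, 'T_tool_cam': array([[  -0.   ,    0.279,   -0.96 , -163.336],
       [   1.   ,   -0.   ,   -0.   ,    1.901],
       [  -0.   ,   -0.96 ,   -0.279,  -78.966],
       [   0.   ,    0.   ,    0.   ,    1.   ]])}
tip_box []
key_left_top []
key_right_top []
tray_front []
sampler []
vial_amber []
vial_clear []
reagent_bottle []
flask []
well_plate []
tube_rack []
```

View pics/top0.png

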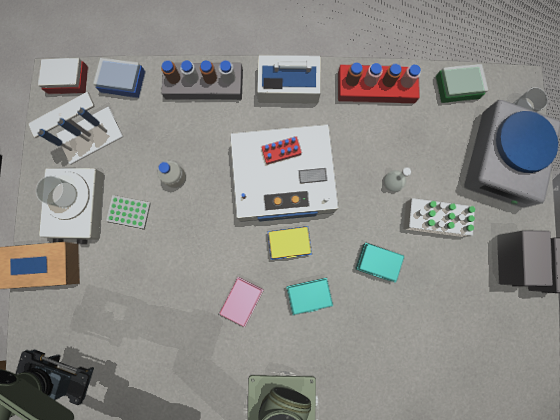

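View pics/scene0.png

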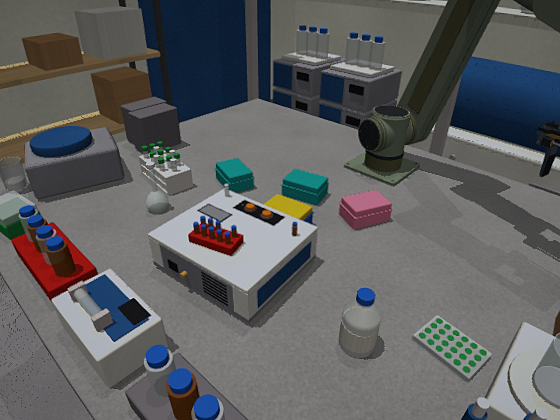

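The target is the yellow-lidded box at top px (290,243). Its look-alikes are turquoise at (310,296) and (381,262), and pink at (241,302). The keys are the orange discs on the black plate at about (278,201) and (295,200). Next I'll measure all of these from two views and crop in close.

```bash
cat > h.py <<'E'
from workcell import env
import cv2,numpy as np
np.set_printoptions(precision=2,suppress=True)
def rays(cam,uv):
    c=env.calibration(cam); n=cv2.undistortPoints(np.asarray(uv,float).reshape(-1,1,2),c["K"],np.array([c["k1"],0,0,0])).reshape(-1,2)
    return np.c_[n[:,0],-n[:,1],-np.ones(len(n))]
def c2w(cam):
    c=env.calibration(cam)
    if cam!="wrist": return np.linalg.inv(c["camera_from_world"])
    from scipy.spatial.transform import Rotation as R
    s=env.state(); T=np.eye(4);T[:3,:3]=R.from_euler('xyz',s['ee_rot'],degrees=True).as_matrix();T[:3,3]=s['ee_pos'];return T@c["T_tool_cam"]
def pts(cam,mask,d):
    v,u=np.nonzero(mask&(d>0)); P=rays(cam,np.c_[u,v])*d[v,u][:,None]; T=c2w(cam); return P@T[:3,:3].T+T[:3,3]
def planez(cam,uv,z):
    T=c2w(cam); r=rays(cam,uv)@T[:3,:3].T; o=T[:3,3]; return o+r*((z-o[2])/r[:,2])[:,None]
def mask(p,lo,hi):
    return cv2.inRange(cv2.cvtColor(p,cv2.COLOR_RGB2HSV),lo,hi)>0
YEL=((24,120,90),(34,255,255)); ORA=((6,130,100),(20,255,255))
def rect(P):
    r=cv2.minAreaRect(P[:,:2].astype(np.float32)); return r
E
python3 - <<'E'
from h import *
for c in("top","scene"):
    p=cv2.imread(f"pics/{c}0.png")[:,:,::-1].copy(); d=np.load(f"pics/{c}0.npy")
    for nm,m in (("yel",mask(p,*YEL)),("ora",mask(p,*ORA))):
        n,lab,st,ce=cv2.connectedComponentsWithStats(m.astype(np.uint8))
        for i in range(1,n):
            if st[i,4]<12: continue
            P=pts(c,lab==i,d)
            if abs(P[:,1].mean())>150 or not 350<P[:,0].mean()<800: continue
            print(c,nm,ce[i],st[i,4],"med",np.median(P,0)); 
            if nm=="yel":
                T=P[np.abs(P[:,2]-np.percentile(P[:,2],90))<6]; print(" top",T.mean(0),rect(T),cv2.boxPoints(rect(T)))
            else: print(" plane",planez(c,[ce[i]],116))
p=cv2.imread("pics/top0.png"); cv2.imwrite("pics/crop1.png",cv2.resize(p[110:330,200:420],None,fx=2.7,fy=2.7,interpolation=cv2.INTER_CUBIC))
d=np.load("pics/top0.npy"); q=cv2.cvtColor(p,cv2.COLOR_BGR2HSV)
# sampler deck
P=pts("top",np.ones(d.shape,bool),d); v=P[(np.abs(P[:,2]-105)<5)&(np.abs(P[:,1])<200)&(P[:,0]>550)&(P[:,0]<900)]
r=rect(v); print("deck",r,cv2.boxPoints(r))
from scipy.spatial.transform import Rotation as R
print(R.from_euler('xyz',env.state()['ee_rot'],degrees=True).as_matrix())
E
```

```text
top yel [289.08 242.25] 1014 med [511.35 -14.99  62.02]
 top [512.04 -15.64  62.69] ((511.6595153808594, -15.00644302368164), (78.7052230834961, 115.62628173828125), 8.2529296875) [[464.42  36.56]
 [481.01 -77.87]
 [558.9  -66.57]
 [542.31  47.86]]
top ora [294.59 198.97] 39 med [634.32 -29.42 115.29]
 plane [[633.99 -28.29 116.  ]]
top ora [277.1  200.72] 39 med [627.49  22.9  116.43]
 plane [[628.    22.65 116.  ]]
scene yel [287.65 205.48] 577 med [505.16 -14.23  61.64]
 top [505.94 -13.5   61.7 ] ((504.89202880859375, -15.52707290649414), (73.55669403076172, 117.25888061523438), 8.31810474395752) [[460.02  37.16]
 [476.98 -78.86]
 [549.77 -68.22]
 [532.8   47.81]]
scene ora [249.51 205.91] 47 med [635.49 -28.06 115.01]
 plane [[636.3  -26.65 116.  ]]
scene ora [266.14 212.86] 51 med [628.32  24.62 115.26]
 plane [[629.92  24.76 116.  ]]
deck ((723.7103271484375, 6.9733428955078125), (262.0763854980469, 298.23101806640625), 6.418690204620361) [[ 576.82  140.5 ]
 [ 610.16 -155.86]
 [ 870.6  -126.56]
 [ 837.26  169.8 ]]
[[ 0.    0.27  0.96]
 [ 0.    0.96 -0.27]
 [-1.    0.    0.  ]]
```

View pics/crop1.png

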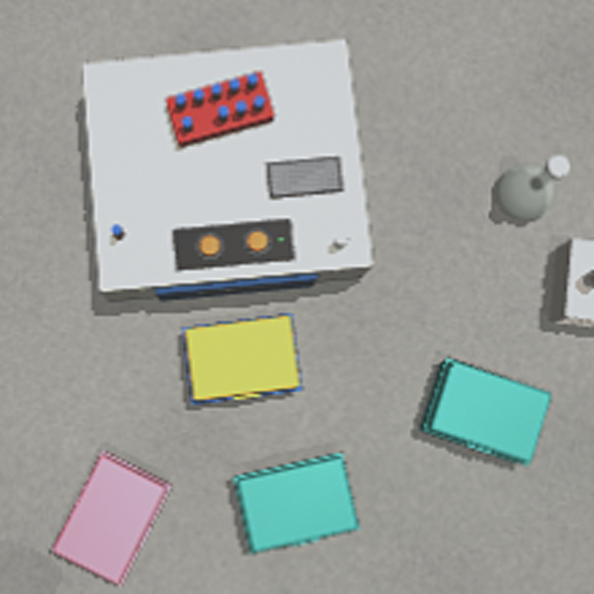

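```bash
cat >> h.py <<'E'
from scipy.spatial.transform import Rotation as Rot
def go(pos,a,s=None):
    s=s or env.state(); R0=Rot.from_euler('xyz',s['ee_rot'],degrees=True).as_matrix(); a=np.radians(a)
    c,n=np.cos(a),np.sin(a); R1=np.array([[0,c,n],[0,n,-c],[-1,0,0]])
    np.set_printoptions(precision=4,suppress=True)
    print("at",s['ee_pos'],"rot",s['ee_rot'],"t",s['time_s'],"slide",R0.T@(np.array(pos)-s['ee_pos'])/10,"turn",Rot.from_matrix(R0.T@R1).as_rotvec(),"w",s['gripper_width'],"F",s['force'],"q",s['qpos'])
E
python3 -c "
from h import *
go([521,-120,222],8.3)"
```

```text
at [156.0454 553.4418 221.9498] rot [70.7701 89.9969 55.0249] t 1.8 slide [ -0.0069 -54.9139  53.4006] turn [ 1.1511 -0.     -0.0001] w 90.85786768127514 F [ 0.7965 -0.2124  0.319 ] q [73.1086 18.3143 89.6393 -0.001  72.0434 -1.1459]
```

Emit:
arm_command:
  slide:
    - [0, -54.9, 53.4]
    - [0, -54.9, 53.4]
    - [0, -54.9, 53.4]
    - [0, -54.9, 53.4]
    - [0, -54.9, 53.4]
    - [0, -54.9, 53.4]
    - [0, -54.9, 53.4]
    - [0, -54.9, 53.4]
    - [0, -54.9, 53.4]
    - [0, -54.9, 53.4]
    - [0, -54.9, 53.4]
    - [0, -54.9, 53.4]
    - [0, -54.9, 53.4]
    - [0, -54.9, 53.4]
    - [0, -54.9, 53.4]
    - [0, -54.9, 53.4]
    - [0, -54.9, 53.4]
    - [0, -54.9, 53.4]
    - [0, -54.9, 53.4]
    - [0, -54.9, 53.4]
  turn:
    - [1.15, 0, 0]
    - [1.15, 0, 0]
    - [1.15, 0, 0]
    - [1.15, 0, 0]
    - [1.15, 0, 0]
    - [1.15, 0, 0]
    - [1.15, 0, 0]
    - [1.15, 0, 0]
    - [1.15, 0, 0]
    - [1.15, 0, 0]
    - [1.15, 0, 0]
    - [1.15, 0, 0]
    - [1.15, 0, 0]
    - [1.15, 0, 0]
    - [1.15, 0, 0]
    - [1.15, 0, 0]
    - [1.15, 0, 0]
    - [1.15, 0, 0]
    - [1.15, 0, 0]
    - [1.15, 0, 0]
  grip: [115, 115, 115, 115, 115, 115, 115, 115, 115, 115, 115, 115, 115, 115, 115, 115, 115, 115, 115, 115]

```text
time_s: 3.47
ee_pos: [522.5, -123.0, 221.4]
ee_rot: [25.7, 89.9, -56.2]
force: [0.4, 1.1, -0.8]
gripper_width: 50.3
```

```bash
python3 -c "
from h import *
go([521,-120,46],8.3)
p,d=env.grab_frame('wrist'); cv2.imwrite('pics/w1.png',p[:,:,::-1])
P=pts('wrist',mask(p,*YEL),d); T=P[P[:,2]>50]; print(len(P),T.mean(0),rect(T))
go([521,-120,46],8.3)
"
```

```text
at [ 522.5312 -122.9641  221.4333] rot [ 25.6574  89.9469 -56.2047] t 3.4667 slide [17.543  -0.1167 -0.3297] turn [-0.0028  0.0008 -0.0004] w 50.25003057566473 F [ 0.3788  1.0993 -0.7684] q [-14.4481  14.8715  94.6627  -0.0375  70.4262 -22.5734]
6032 [514.2453  10.3397  62.7747] ((509.62640380859375, -9.563671112060547), (78.17832946777344, 116.40779876708984), 9.697188377380371)
at [ 521.1981 -120.7914  221.4114] rot [-140.308    89.9253  137.9027] t 3.5167 slide [17.5412  0.0063 -0.0636] turn [-0.0016 -0.001   0.0008] w 49.976026248170555 F [ 0.0451 -0.1075  0.2708] q [-14.3013  14.7646  94.815    0.037   70.4865 -22.5244]
```

View pics/w1.png

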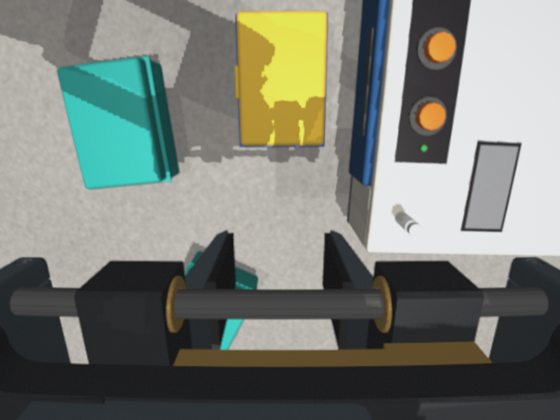

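The wrist view shows the yellow box at (282,80), with the fingertips lined up on its near end. The keys are at (440,47) and (432,117). One turquoise look-alike shows at (225,290), so I'll check how far away it is.

```bash
python3 -c "
from h import *
print(planez('top',[[366,243],[356,270],[404,254],[395,282]],62))
print(planez('top',[[242,277],[262,288],[220,315]],62))
print('lid top from wrist edges', )
p=cv2.imread('pics/w1.png')
print(planez('wrist',[[238,12],[327,12],[325,146],[240,146]],62))
print('keys',planez('wrist',[[441,47],[432,117]],116))
"
```

```text
[[ 512.33 -247.39   62.  ]
 [ 430.84 -216.82   62.  ]
 [ 480.66 -363.12   62.  ]
 [ 396.39 -334.63   62.  ]]
[[404.46 124.18  62.  ]
 [373.02  63.65  62.  ]
 [290.76 186.87  62.  ]]
lid top from wrist edges
[[461.74  41.92  62.  ]
 [540.04  53.26  62.  ]
 [559.16 -63.63  62.  ]
 [477.19 -75.53  62.  ]]
keys [[625.82  27.56 116.  ]
 [632.06 -24.25 116.  ]]
```

Emit:
arm_command:
  slide:
    - [4, 0, 0]
    - [8, 0, 0]
    - [12, 0, 0]
    - [15, 0, 0]
    - [17.5, 0, 0]
    - [17.5, 0, 0]
    - [17.5, 0, 0]
  turn:
    - [0, 0, 0]
    - [0, 0, 0]
    - [0, 0, 0]
    - [0, 0, 0]
    - [0, 0, 0]
    - [0, 0, 0]
    - [0, 0, 0]
  grip: [115, 115, 115, 115, 115, 115, 115]

```text
time_s: 4.1
ee_pos: [519.9, -118.2, 46.7]
ee_rot: [-121.7, 89.8, 156.8]
force: [0.1, -0.1, 1.0]
gripper_width: 49.9
```

```bash
python3 -c "
from h import *
u=np.array([-0.117,0.993,0]); 
for s in (40,205,212): go(np.array([520,-120,46])+u*s,7.5)
"
```

```text
at [ 519.8731 -118.1836   46.6915] rot [-121.669    89.83    156.7826] t 4.1 slide [ 0.0748  0.1069 -3.816 ] turn [ 0.0166 -0.0015  0.0025] w 49.87229946139897 F [ 0.1253 -0.0693  1.0299] q [-14.0601  24.6792 108.4941   0.037   46.9945 -22.537 ]
at [ 519.8731 -118.1836   46.6915] rot [-121.669    89.83    156.7826] t 4.1 slide [  0.0992   0.6055 -20.3063] turn [ 0.0166 -0.0015  0.0025] w 49.87229946139897 F [ 0.1253 -0.0693  1.0299] q [-14.0601  24.6792 108.4941   0.037   46.9945 -22.537 ]
at [ 519.8731 -118.1836   46.6915] rot [-121.669    89.83    156.7826] t 4.1 slide [  0.1003   0.6267 -21.0059] turn [ 0.0166 -0.0015  0.0025] w 49.87229946139897 F [ 0.1253 -0.0693  1.0299] q [-14.0601  24.6792 108.4941   0.037   46.9945 -22.537 ]
```

Emit:
arm_command:
  slide:
    - [0, 0.02, -0.8]
    - [0, 0.05, -1.6]
    - [0, 0.07, -2.4]
    - [0, 0.1, -3.2]
    - [0, 0.12, -4]
    - [0, 0.15, -4.8]
    - [0, 0.17, -5.6]
    - [0, 0.2, -6.4]
    - [0, 0.22, -7.2]
    - [0, 0.25, -8]
    - [0, 0.27, -8.8]
    - [0, 0.28, -9.4]
    - [0, 0.3, -10]
    - [0, 0.3, -10]
  turn:
    - [0, 0, 0]
    - [0, 0, 0]
    - [0, 0, 0]
    - [0, 0, 0]
    - [0, 0, 0]
    - [0, 0, 0]
    - [0, 0, 0]
    - [0, 0, 0]
    - [0, 0, 0]
    - [0, 0, 0]
    - [0, 0, 0]
    - [0, 0, 0]
    - [0, 0, 0]
    - [0, 0, 0]
  grip: [115, 115, 115, 115, 115, 115, 115, 115, 115, 115, 115, 115, 115, 115]

```text
time_s: 5.27
ee_pos: [510.5, -19.6, 48.0]
ee_rot: [78.0, 89.8, -3.6]
force: [1.9, -1.3, 6.1]
gripper_width: 50.1
```

```bash
cat > look.py <<'E'
from h import *
import sys
n=sys.argv[1]
for c in ("top","scene"):
    p,d=env.grab_frame(c); cv2.imwrite(f'pics/{c}{n}.png',p[:,:,::-1])
    P=pts(c,mask(p,*YEL),d); P=P[(abs(P[:,1])<350)&(P[:,0]>380)&(P[:,0]<700)&(abs(P[:,2]-62)<7)]; print(c,len(P),P.mean(0),rect(P))
    u=np.array([-0.117,0.993]); l=(cv2.boxPoints(rect(P))-[723,8])@u; print("lateral",l)
s=env.state(); print(s['ee_pos'],s['force'],s['time_s'])
p=cv2.imread(f'pics/top{n}.png'); cv2.imwrite(f'pics/crop{n}.png',cv2.resize(p[110:330,170:390],None,fx=2.7,fy=2.7))
E
python3 look.py 2
```

```text
top 308 [514.73  87.87  62.1 ] ((499.4176940917969, 80.87879943847656), (80.1945571899414, 68.49411010742188), 8.175328254699707)
lateral [131.74  63.28  65.31 133.78]
scene 269 [507.19  81.33  61.59] ((491.9429626464844, 64.34888458251953), (115.59294128417969, 78.20452117919922), 86.57292938232422)
lateral [ 32.99  19.22 132.99 146.76]
[510.46 -19.65  47.93] [ 0.7  -0.61  5.9 ] 5.3667
```

View pics/crop2.png

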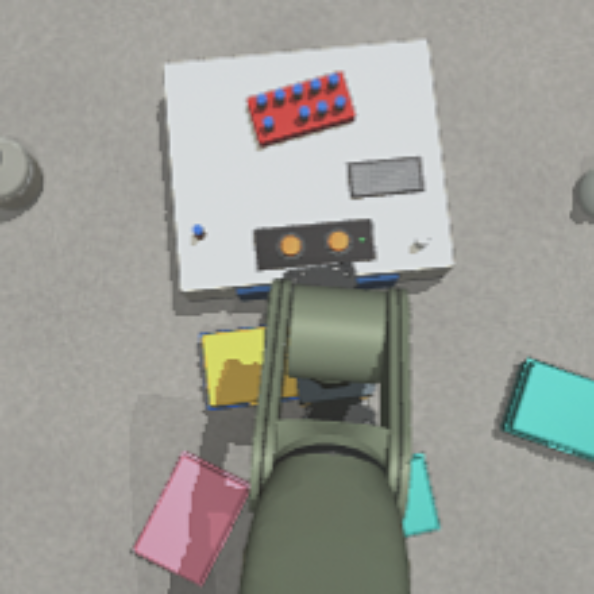

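```bash
python3 -c "
import cv2
p=cv2.imread('pics/scene2.png'); cv2.imwrite('pics/crop2s.png',cv2.resize(p[120:300,180:420],None,fx=3,fy=3))
from h import *
p,d=env.grab_frame('wrist'); cv2.imwrite('pics/w2.png',p[:,:,::-1])
s=env.state();print(s['ee_pos'],s['force'],s['torque'])"
```

```text
[510.45 -19.63  47.94] [ 1.09 -1.04  6.08] [-0.19 -0.08 -0.04]
```

View pics/crop2s.png

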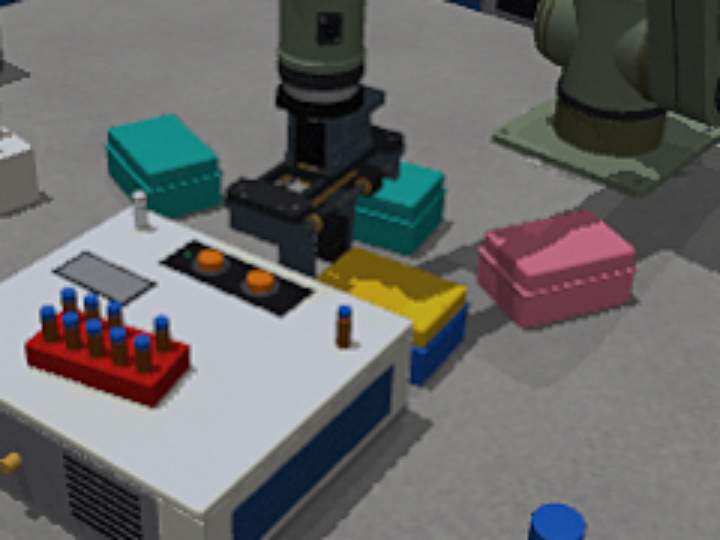

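View pics/w2.png

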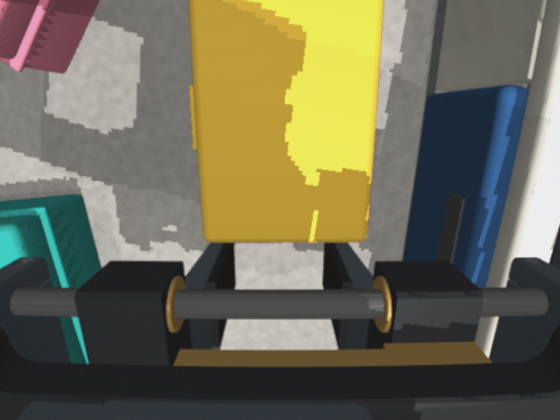

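The push is straight and the box is upright. There's about 6 N of upward force on the fingers, probably them bearing on the lid rim. I'll ease up 2 mm and carry on.

Emit:
arm_command:
  slide:
    - [-0.2, 0, 0]
    - [-0.2, 0.02, -0.8]
    - [-0.2, 0.05, -1.6]
    - [-0.2, 0.07, -2.4]
    - [-0.2, 0.1, -3.2]
    - [-0.2, 0.12, -4]
    - [-0.2, 0.15, -4.8]
    - [-0.2, 0.17, -5.6]
    - [-0.2, 0.2, -6.4]
    - [-0.2, 0.22, -7.2]
    - [-0.2, 0.25, -8]
    - [-0.2, 0.27, -8.8]
    - [-0.2, 0.28, -9.6]
    - [-0.2, 0.3, -10.2]
    - [-0.2, 0.3, -10.7]
    - [-0.2, 0.3, -10.7]
  turn:
    - [0, 0, 0]
    - [0, 0, 0]
    - [0, 0, 0]
    - [0, 0, 0]
    - [0, 0, 0]
    - [0, 0, 0]
    - [0, 0, 0]
    - [0, 0, 0]
    - [0, 0, 0]
    - [0, 0, 0]
    - [0, 0, 0]
    - [0, 0, 0]
    - [0, 0, 0]
    - [0, 0, 0]
    - [0, 0, 0]
    - [0, 0, 0]
  grip: [115, 115, 115, 115, 115, 115, 115, 115, 115, 115, 115, 115, 115, 115, 115, 115]

```text
time_s: 6.75
ee_pos: [496.4, 87.1, 48.7]
ee_rot: [-157.0, 89.9, 121.4]
force: [0.9, -0.6, 0.3]
gripper_width: 49.9
```

```bash
python3 look.py 3; python3 -c "
from h import *
go([521,50,222],96.7);go([521,50,222],-83.3)"
```

```text
top 152 [493.58 211.87  62.04] ((483.672119140625, 211.12118530273438), (78.32032012939453, 26.02251625061035), 1.535400390625)
lateral [246.2  220.28 213.21 239.12]
scene 445 [497.46 184.62  62.39] ((490.9825744628906, 166.4542999267578), (80.30728912353516, 112.47716522216797), 8.023457527160645)
lateral [239.79 127.36 129.19 241.62]
[496.31  86.41  48.57] [ 0.56 -0.46 -0.69] 6.85
at [496.311   86.4098  48.5671] rot [-132.9283   89.9193  145.4295] t 6.85 slide [-17.349    1.8956   3.9445] turn [-1.5419 -0.0016  0.0001] w 50.02576382025299 F [ 0.5592 -0.4624 -0.6883] q [  8.5325  22.3834 112.3279   0.0775  45.3476   0.1202]
at [496.311   86.4098  48.5671] rot [-132.9283   89.9193  145.4295] t 6.85 slide [-17.349    1.8956   3.9445] turn [1.5997 0.0001 0.0016] w 50.02576382025299 F [ 0.5592 -0.4624 -0.6883] q [  8.5325  22.3834 112.3279   0.0775  45.3476   0.1202]
```

View pics/crop3.png

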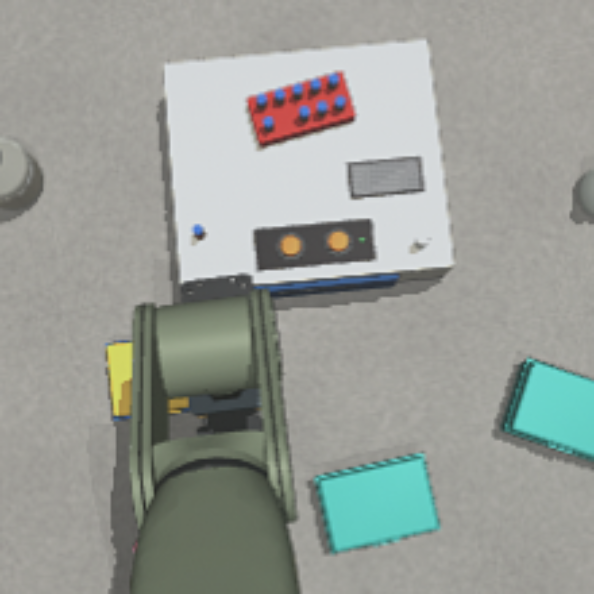

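Emit:
arm_command:
  slide:
    - [0, 0, 1.5]
    - [0, 0, 3]
    - [0, 0, 3]
    - [-4, 0, 3]
    - [-8, 0, 3]
    - [-12, 0, 3]
    - [-15, 0, 3]
    - [-17.3, 0, 4]
    - [-17.3, 2, 4]
    - [-17.3, 2, 4]
    - [-17.3, 2, 4]
    - [-17.3, 2, 4]
    - [-17.3, 2, 4]
    - [-17.3, 2, 4]
    - [-17.3, 2, 4]
    - [-17.3, 2, 4]
    - [-17.3, 2, 4]
    - [-17.3, 2, 4]
    - [-17.3, 2, 4]
    - [-17.3, 2, 4]
  turn:
    - [0, 0, 0]
    - [0, 0, 0]
    - [0, 0, 0]
    - [0, 0, 0]
    - [0, 0, 0]
    - [0, 0, 0]
    - [0, 0, 0]
    - [-0.12, 0, 0]
    - [-0.24, 0, 0]
    - [-0.36, 0, 0]
    - [-0.48, 0, 0]
    - [-0.6, 0, 0]
    - [-0.72, 0, 0]
    - [-0.84, 0, 0]
    - [-0.96, 0, 0]
    - [-1.08, 0, 0]
    - [-1.2, 0, 0]
    - [-1.32, 0, 0]
    - [-1.44, 0, 0]
    - [-1.54, 0, 0]
  grip: [115, 115, 115, 115, 115, 115, 115, 147, 147, 147, 147, 147, 147, 147, 147, 147, 147, 147, 147, 147]

```text
time_s: 8.52
ee_pos: [522.0, 49.7, 221.5]
ee_rot: [131.6, 89.9, 138.5]
force: [0.1, -0.6, -0.1]
gripper_width: 38.6
```

```bash
cat > keys.py <<'E'
from h import *
import sys
n=sys.argv[1]
s=env.state()
p,d=env.grab_frame('wrist'); cv2.imwrite(f'pics/w{n}.png',p[:,:,::-1])
m=mask(p,*ORA); k,lab,st,ce=cv2.connectedComponentsWithStats(m.astype(np.uint8))
for i in range(1,k):
    if st[i,4]>60:
        P=pts('wrist',lab==i,d); print(ce[i],st[i,4],np.median(P,0),planez('wrist',[ce[i]],116))
print(s['ee_pos'],s['gripper_width'])
E
python3 keys.py 4; python3 look.py 4; python3 -c "
from h import *
go([615,-3,222],96.8)"
```

```text
[192.42 306.99] 244 [493.37  25.45 312.36] [[627.   -17.43 116.  ]]
[365.31 307.89] 233 [488.01  69.3  312.65] [[608.11 144.8  116.  ]]
[394.41 347.46] 147 [495.35  76.91 317.94] [[649.45 183.12 116.  ]]
[225.06 354.39] 95 [500.63  35.58 319.75] [[677.27  17.13 116.  ]]
[344.63 353.66] 145 [497.04  64.37 319.66] [[662.1  135.01 116.  ]]
[287.54 356.36] 151 [498.71  50.71 320.54] [[671.87  79.03 116.  ]]
[522.01  49.69 221.49] 38.563021370097935
top 242 [495.39 205.69  61.88] ((485.61761474609375, 198.7207489013672), (81.2278823852539, 49.64637756347656), 2.882131576538086)
lateral [244.64 195.11 189.68 239.21]
scene 427 [500.4  182.15  62.44] ((490.3349304199219, 165.66921997070312), (80.52396392822266, 115.95350646972656), 7.620468616485596)
lateral [241.12 125.19 126.46 242.38]
[522.14  49.53 221.64] [ 0.48 -0.58  0.01] 8.6667
at [522.1393  49.532  221.6356] rot [130.9603  89.9389 137.4044] t 8.6667 slide [-0.0475 -6.2622  8.6378] turn [-0.0062 -0.0007 -0.0008] w 38.513758627854095 F [ 0.4788 -0.5844  0.0138] q [  4.1349  13.7948  96.1201   0.0473  70.1271 -92.3253]
```

View pics/w4.png

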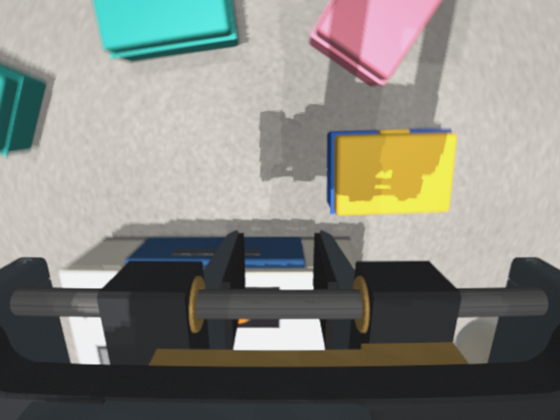

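View pics/crop4.png

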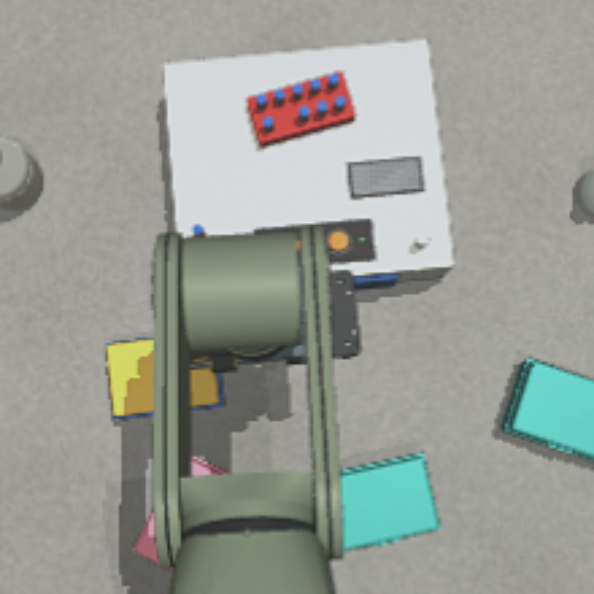

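The wrist camera looks back toward the robot: the box at (395,170) is clear of the tray panel at (215,252). I'll move beyond the keys so I can measure them relative to the tool.

Emit:
arm_command:
  slide:
    - [0, -1.5, 4]
    - [0, -3, 8]
    - [0, -4.5, 12]
    - [0, -5, 16]
    - [0, -5, 18.5]
    - [0, -5, 18.5]
    - [0, -5, 18.5]
    - [0, -5, 18.5]
  turn:
    - [0, 0, 0]
    - [0, 0, 0]
    - [0, 0, 0]
    - [0, 0, 0]
    - [0, 0, 0]
    - [0, 0, 0]
    - [0, 0, 0]
    - [0, 0, 0]
  grip: [147, 147, 147, 147, 147, 147, 147, 147]

```text
time_s: 9.33
ee_pos: [711.0, 21.0, 221.4]
ee_rot: [164.8, 89.9, 171.3]
force: [0.9, -0.3, -0.2]
gripper_width: 38.7
```

```bash
python3 keys.py 5
```

```text
[228.2  109.78] 600 [633.66 -26.12 116.91] [[633.72 -26.24 116.  ]]
[293.6  109.82] 600 [627.89  25.08 117.  ] [[627.91  25.17 116.  ]]
[191.88 308.87] 188 [682.36  -2.95 313.27] [[817.56 -47.6  116.  ]]
[365.6 308.9] 193 [677.33  41.08 313.41] [[798.88 115.96 116.  ]]
[711.    20.98 221.35] 38.714584236511364
```

View pics/w5.png

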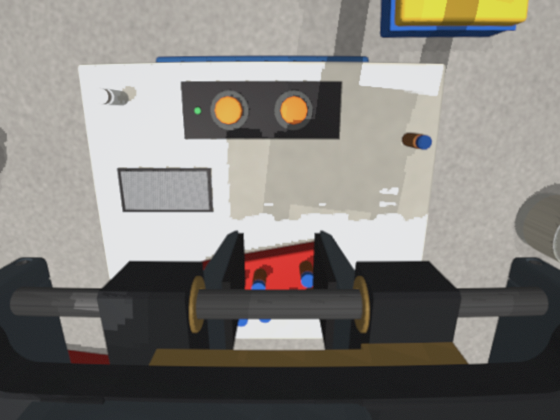

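```bash
python3 -c "
from h import *
go([630.8,-0.5,150],96.5)"
```

```text
at [710.7691  20.9583 221.9693] rot [164.0445  89.9275 170.5983] t 9.3833 slide [ 7.2065 -1.2216 -8.1808] turn [ 0.0009 -0.0012 -0.0003] w 38.874184003579934 F [ 0.8272 -0.2797  0.0491] q [  0.7564  31.0468  69.0184   0.013   80.0061 -95.7997]
```

Emit:
arm_command:
  slide:
    - [0, -0.6, -3]
    - [0, -1.2, -6]
    - [0, -1.2, -8.2]
    - [3, -1.2, -8.2]
    - [6, -1.2, -8.2]
    - [7.2, -1.2, -8.2]
    - [7.2, -1.2, -8.2]
    - [7.2, -1.2, -8.2]
    - [7.2, -1.2, -8.2]
  turn:
    - [0, 0, 0]
    - [0, 0, 0]
    - [0, 0, 0]
    - [0, 0, 0]
    - [0, 0, 0]
    - [0, 0, 0]
    - [0, 0, 0]
    - [0, 0, 0]
    - [0, 0, 0]
  grip: [147, 147, 147, 147, 147, 147, 147, 147, 147]

```text
time_s: 10.13
ee_pos: [632.3, -0.5, 151.9]
ee_rot: [-5.0, 89.8, 1.6]
force: [-0.5, -0.4, -0.0]
gripper_width: 38.7
```

```bash
python3 keys.py 6; python3 look.py 6;python3 -c "
from h import *
p=cv2.imread('pics/scene6.png'); cv2.imwrite('pics/crop6s.png',cv2.resize(p[130:310,180:420],None,fx=3,fy=3))
go([630.8,-0.5,118],96.5)"
```

```text
[238.   230.53] 525 [628.55 -24.58 116.14] [[629.76 -25.57 116.  ]]
[311.86 232.83] 577 [624.01  21.26 116.25] [[625.83  22.1  116.  ]]
[465.   275.54] 61 [637.13 120.27 131.52] [[644.98 131.78 116.  ]]
[192.06 308.5 ] 203 [603.98 -24.44 242.92] [[691.65 -53.13 116.  ]]
[365.59 309.17] 179 [598.67  19.57 243.11] [[678.19  68.03 116.  ]]
[632.33  -0.51 151.88] 38.662718365499884
top 749 [488.87 173.65  62.  ] ((491.3082580566406, 164.42816162109375), (78.95950317382812, 118.37628936767578), 8.510075569152832)
lateral [240.36 122.06 124.52 242.83]
scene 612 [492.27 178.07  62.2 ] ((490.08929443359375, 164.56961059570312), (81.31139373779297, 115.87298583984375), 9.159875869750977)
lateral [238.87 123.12 126.58 242.33]
[632.61  -0.56 151.63] [-0.3   0.98 -0.19] 10.2833
at [632.611   -0.5602 151.6257] rot [-6.304  89.8275  0.2932] t 10.2833 slide [ 3.362   0.0279 -0.1893] turn [0.0017 0.003  0.0003] w 38.29835124822567 F [-0.2986  0.9796 -0.1865] q [ -1.0945  26.1327  87.819    0.0046  65.8759 -97.6936]
```

View pics/crop6s.png

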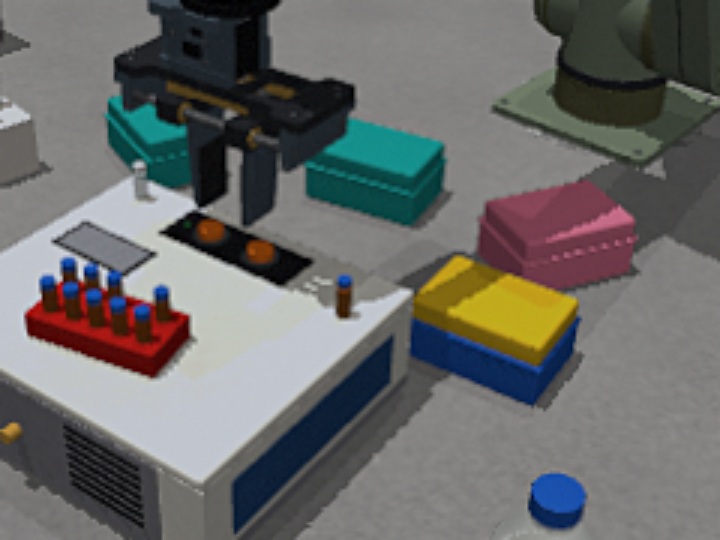

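View pics/w6.png

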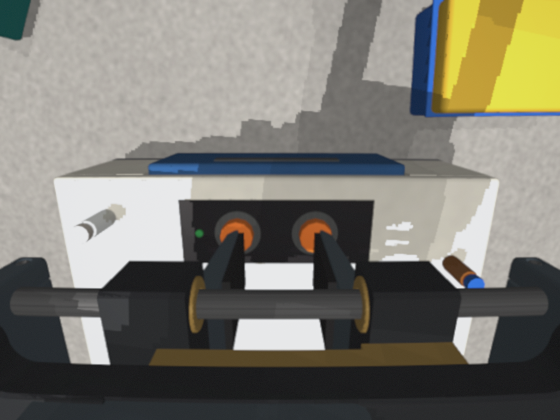

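The fingertips sit over both keys at (237,232) and (315,234), and the box is clear. Pressing now.

Emit:
arm_command:
  slide:
    - [1, 0, -0.2]
    - [2, 0, -0.2]
    - [2.6, 0, -0.2]
    - [2.9, 0, -0.2]
    - [3.1, 0, -0.2]
    - [3.25, 0, -0.2]
    - [3.35, 0, -0.2]
    - [3.35, 0, -0.2]
    - [3.35, 0, -0.2]
    - [3.35, 0, -0.2]
  turn:
    - [0, 0, 0]
    - [0, 0, 0]
    - [0, 0, 0]
    - [0, 0, 0]
    - [0, 0, 0]
    - [0, 0, 0]
    - [0, 0, 0]
    - [0, 0, 0]
    - [0, 0, 0]
    - [0, 0, 0]
  grip: [147, 147, 147, 147, 147, 147, 147, 147, 147, 147]

```text
time_s: 11.12
ee_pos: [629.2, -0.8, 118.2]
ee_rot: [167.9, 90.0, 174.5]
force: [-5.1, 0.3, 12.5]
gripper_width: 38.9
```

```bash
python3 look.py 7; python3 keys.py 7
```

```text
top 756 [488.93 175.34  61.77] ((489.5225830078125, 164.6300811767578), (81.79097747802734, 118.4408187866211), 7.891486644744873)
lateral [241.21 122.81 124.49 242.89]
scene 613 [492.58 178.09  62.23] ((490.8918762207031, 164.87625122070312), (80.39683532714844, 114.82876586914062), 9.96573257446289)
lateral [237.97 123.34 127.9  242.53]
[629.18  -0.82 118.23] [-6.54  0.16 13.5 ] 11.2167
[308.5  259.21] 267 [628.38  18.12 110.21] [[625.75  17.1  116.  ]]
[246.19 259.17] 72 [632.68 -17.37 109.69] [[629.68 -17.05 116.  ]]
[192.07 308.38] 200 [600.74 -24.71 209.32] [[664.63 -45.71 116.  ]]
[365.66 308.56] 179 [595.44  19.26 209.54] [[653.16  54.75 116.  ]]
[629.18  -0.82 118.23] 38.563936993639906
```

View pics/w7.png

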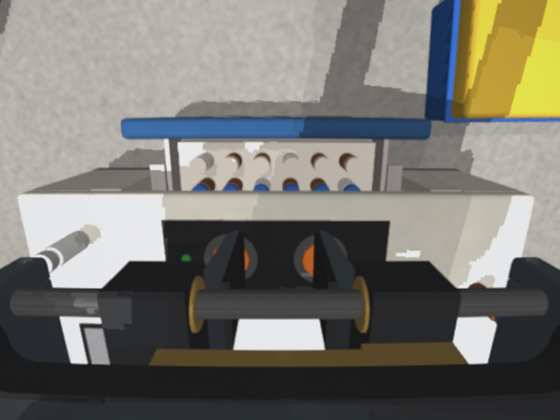

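The keys are fully down (about 110 mm) and the tray is running out. Holding.

Emit:
arm_command:
  slide:
    - [0, 0, 0]
    - [0, 0, 0]
    - [0, 0, 0]
    - [0, 0, 0]
    - [0, 0, 0]
    - [0, 0, 0]
    - [0, 0, 0]
    - [0, 0, 0]
    - [0, 0, 0]
    - [0, 0, 0]
    - [0, 0, 0]
    - [0, 0, 0]
    - [0, 0, 0]
    - [0, 0, 0]
    - [0, 0, 0]
    - [0, 0, 0]
    - [0, 0, 0]
    - [0, 0, 0]
    - [0, 0, 0]
    - [0, 0, 0]
  turn:
    - [0, 0, 0]
    - [0, 0, 0]
    - [0, 0, 0]
    - [0, 0, 0]
    - [0, 0, 0]
    - [0, 0, 0]
    - [0, 0, 0]
    - [0, 0, 0]
    - [0, 0, 0]
    - [0, 0, 0]
    - [0, 0, 0]
    - [0, 0, 0]
    - [0, 0, 0]
    - [0, 0, 0]
    - [0, 0, 0]
    - [0, 0, 0]
    - [0, 0, 0]
    - [0, 0, 0]
    - [0, 0, 0]
    - [0, 0, 0]
  grip: [147, 147, 147, 147, 147, 147, 147, 147, 147, 147, 147, 147, 147, 147, 147, 147, 147, 147, 147, 147]

```text
time_s: 12.93
ee_pos: [629.2, -0.8, 118.2]
ee_rot: [169.7, 90.0, 176.3]
force: [-5.3, 0.7, 12.0]
gripper_width: 38.6
```

Emit:
arm_command:
  slide:
    - [0, 0, 0]
    - [0, 0, 0]
    - [0, 0, 0]
    - [0, 0, 0]
    - [0, 0, 0]
    - [0, 0, 0]
    - [0, 0, 0]
    - [0, 0, 0]
    - [0, 0, 0]
    - [0, 0, 0]
    - [0, 0, 0]
    - [0, 0, 0]
    - [0, 0, 0]
    - [0, 0, 0]
    - [0, 0, 0]
    - [0, 0, 0]
    - [0, 0, 0]
    - [0, 0, 0]
    - [0, 0, 0]
    - [0, 0, 0]
  turn:
    - [0, 0, 0]
    - [0, 0, 0]
    - [0, 0, 0]
    - [0, 0, 0]
    - [0, 0, 0]
    - [0, 0, 0]
    - [0, 0, 0]
    - [0, 0, 0]
    - [0, 0, 0]
    - [0, 0, 0]
    - [0, 0, 0]
    - [0, 0, 0]
    - [0, 0, 0]
    - [0, 0, 0]
    - [0, 0, 0]
    - [0, 0, 0]
    - [0, 0, 0]
    - [0, 0, 0]
    - [0, 0, 0]
    - [0, 0, 0]
  grip: [147, 147, 147, 147, 147, 147, 147, 147, 147, 147, 147, 147, 147, 147, 147, 147, 147, 147, 147, 147]

```text
time_s: 14.6
ee_pos: [629.2, -0.8, 118.2]
ee_rot: [170.3, 90.0, 176.9]
force: [-4.8, 0.4, 11.6]
gripper_width: 38.6
```

```bash
cat > tray.py <<'E'
from h import *
import sys
n=sys.argv[1]
p,d=env.grab_frame('wrist'); cv2.imwrite(f'pics/w{n}.png',p[:,:,::-1])
m=mask(p,(100,120,60),(125,255,255)); P=pts('wrist',m,d); P=P[(abs(P[:,2]-91)<7)&(abs(P[:,1])<130)&(P[:,0]<600)]
f=(P[:,:2]-[723,8])@np.array([-0.993,-0.117]); print("panel front out",np.percentile(f,[2,50,98]),"shut would be 136")
print(env.state()['time_s'],env.state()['force'])
E
python3 tray.py 8
```

```text
panel front out [204.13 209.12 214.83] shut would be 136
14.65 [-5.64  0.35 12.15]
```

View pics/w8.png

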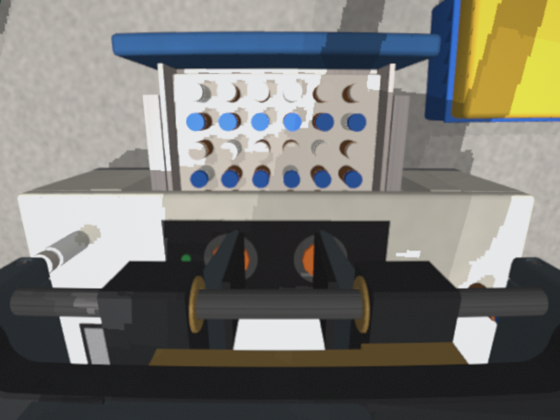

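The tray panel's front edge is about 215 mm from the origin, which is about 79 mm out. I'll hold a little longer to confirm it has stopped.

Emit:
arm_command:
  slide:
    - [0, 0, 0]
    - [0, 0, 0]
    - [0, 0, 0]
    - [0, 0, 0]
    - [0, 0, 0]
    - [0, 0, 0]
    - [0, 0, 0]
    - [0, 0, 0]
    - [0, 0, 0]
    - [0, 0, 0]
  turn:
    - [0, 0, 0]
    - [0, 0, 0]
    - [0, 0, 0]
    - [0, 0, 0]
    - [0, 0, 0]
    - [0, 0, 0]
    - [0, 0, 0]
    - [0, 0, 0]
    - [0, 0, 0]
    - [0, 0, 0]
  grip: [147, 147, 147, 147, 147, 147, 147, 147, 147, 147]

```text
time_s: 15.48
ee_pos: [629.2, -0.8, 118.2]
ee_rot: [168.4, 90.0, 175.0]
force: [-4.9, -0.2, 13.8]
gripper_width: 38.5
```

```bash
python3 tray.py 9
```

```text
panel front out [204.14 209.12 214.81] shut would be 136
15.5333 [-5.24 -0.02 12.17]
```

It has stopped, so I'll lift off straight up.

Emit:
arm_command:
  slide:
    - [-0.5, 0, 0]
    - [-1.5, 0, 0]
    - [-4, 0, 0]
    - [-7, 0, 0]
    - [-10, 0, 0]
    - [-10, 0, 2]
    - [-10, 0, 5]
    - [-10, 0, 8]
    - [-10, 0, 8]
    - [-10, 0, 8]
    - [-10, 0, 8]
  turn:
    - [0, 0, 0]
    - [0, 0, 0]
    - [0, 0, 0]
    - [0, 0, 0]
    - [0, 0, 0]
    - [0, 0, 0]
    - [0, 0, 0]
    - [0, 0, 0]
    - [0, 0, 0]
    - [0, 0, 0]
    - [0, 0, 0]
  grip: [147, 147, 147, 147, 147, 147, 147, 147, 147, 147, 147]

```text
time_s: 16.45
ee_pos: [708.7, 8.3, 215.6]
ee_rot: [173.1, 89.9, 179.7]
force: [0.6, -0.8, -0.5]
gripper_width: 38.8
```

```bash
python3 tray.py 10; python3 keys.py 11; python3 look.py 10
```

```text
[243.18 114.81] 625 [633.86 -26.24 116.77] [[633.94 -26.31 116.  ]]
[309.58 115.1 ] 628 [628.22  24.93 116.85] [[628.21  25.02 116.  ]]
[191.94 308.82] 186 [680.13 -15.66 307.62] [[811.58 -58.97 116.  ]]
[365.57 308.09] 192 [674.59  28.34 307.83] [[792.34 101.03 116.  ]]
[708.5    8.26 216.09] 38.70573627553684
top 623 [493.57 177.51  61.85] ((491.8004150390625, 164.07427978515625), (78.22193145751953, 118.83841705322266), 9.663789749145508)
lateral [239.36 120.69 124.71 243.37]
scene 505 [495.09 178.87  62.32] ((491.1200256347656, 164.91604614257812), (81.74845123291016, 115.08047485351562), 9.284894943237305)
lateral [238.59 123.64 127.3  242.25]
[708.62   8.22 216.94] [ 0.55 -0.11  0.59] 16.65Traceback (most recent call last):
  File "tray.py", line 6, in <module>
    f=(P[:,:2]-[723,8])@np.array([-0.993,-0.117]); print("panel front out",np.percentile(f,[2,50,98]),"shut would be 136")
                                                                           ~~~~~~~~~~~~~^^^^^^^^^^^^^
    return _quantile_unchecked(
        a, q, axis, out, overwrite_input, method, keepdims, weights)
    return _ureduce(a,
                    func=_quantile_ureduce_func,
    ...<5 lines>...
                    overwrite_input=overwrite_input,
                    method=method)
    r = func(a, **kwargs)
    result = _quantile(arr,
                       quantiles=q,
    ...<2 lines>...
                       out=out,
                       weights=wgt)
    slices_having_nans = np.isnan(arr[-1, ...])
                                  ~~~^^^^^^^^^
IndexError: index -1 is out of bounds for axis 0 with size 0
```

View pics/w11.png

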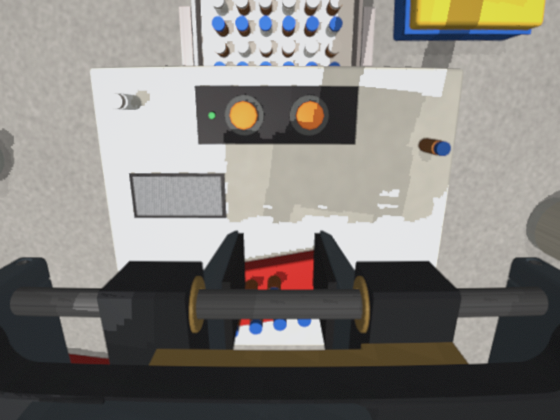

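View pics/scene10.png

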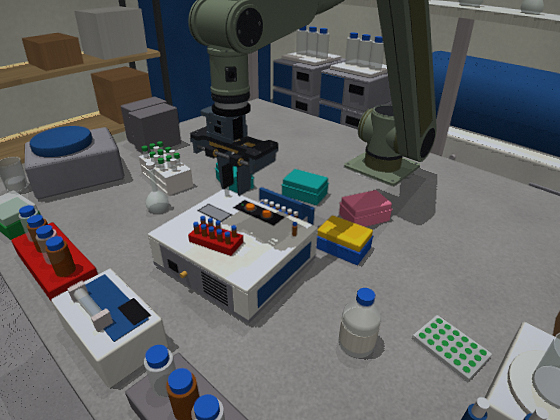

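The keys are back up at about 116.8 mm, the same as before the press. The panel is out of the wrist view, so I'll move 5 cm back to confirm the tray is still out after the release.

Emit:
arm_command:
  slide:
    - [-1, 0, -2]
    - [-2, 0, -4]
    - [-2, 0, -6]
    - [-2, 0, -6]
    - [-2, 0, -6]
  turn:
    - [0, 0, 0]
    - [0, 0, 0]
    - [0, 0, 0]
    - [0, 0, 0]
    - [0, 0, 0]
  grip: [147, 147, 147, 147, 147]

```text
time_s: 17.07
ee_pos: [649.2, 1.3, 237.6]
ee_rot: [-2.2, 89.9, 4.4]
force: [-0.3, 0.5, 0.1]
gripper_width: 38.4
```

```bash
python3 tray.py 12
```

```text
panel front out [203.57 208.37 213.93] shut would be 136
17.1167 [0.75 0.05 0.28]
```

View pics/w12.png

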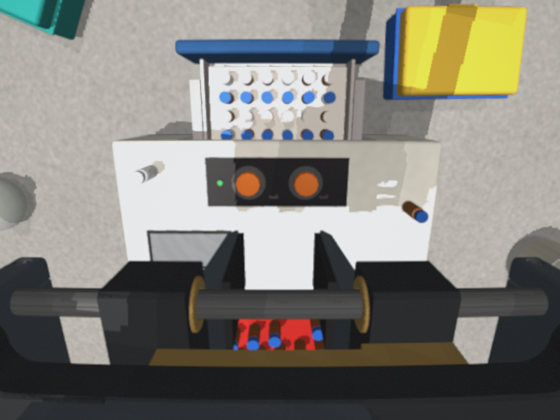

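The tray is out at (277,48), the box is clear at (458,50), the keys are up at (247,184) and (306,184), and both vials are standing. Handing in.

```bash
python3 -c "
from workcell import env
env.job_done(); print(env.state()['time_s'])"
```

```text
the job is handed in; nothing more can be done
the job is handed in; nothing more can be done
```

The vial tray is fully out and I handed the job in at about 17 s of the 51 s allowed; no verdict is reported.

**What I did:** I pushed the yellow-lidded tip box about 180 mm to the left along the bench with both fingertips. I then pressed both orange keys together to their stops (tops at about 110 mm), held them about 4.5 s until the tray stopped, let go and backed off.

**Last checks:**
- **Tray:** its front was about 78–79 mm out, and stayed there after the keys were released.
- **Keys:** both were back up at about 116.8 mm, the same as before the press.
- **Tip box:** it was upright (lid at 62 mm), about 30 mm clear of the tray's edge.
- **Other things:** both vials on the deck were standing, and nothing else looked moved. I judged this from the pictures and did not measure it.

**Checks that failed or disagreed:**
- **Upward force:** midway through the push the wrist read about 6 N upward on the fingers. I never found the cause; it was gone after I raised the tool 2 mm, and the box stayed level.
- **Key positions:** the camera views disagreed by up to about 5 mm at first; a second wrist view settled it.
- **Tray measurement:** one reading failed because the panel was out of view. I repeated it from another pose.

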